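# Load a flanged glass tube into the slotted bench clamp

## Robot

A 7-joint arm with a two-finger parallel gripper is mounted at the origin on the work surface. World frame = base frame: x ahead of the robot, y to its left, z up, the work surface at z = 0. Lengths are in m, angles in rad, forces in N, time in s.
With the tool pointing down it reaches from about 0.35 to 0.9 m from the base axis. Payload 8.1 kg.
Tool frame: the origin (TCP) lies on the centre line of the jaws, within the pads' length; the fingertips stand 19 mm ahead of it and the grasp point (between the pads) is the TCP; z points along the fingers, y is the direction in which the jaws open and shut (so a half turn about z gives the same grasp; the last joint's range is limited). The gripper opens to 92 mm and grips with 3 to 60 N. Pads are 19 mm wide; open, the fingers measure 130 mm over their backs; the gripper's body (75 mm by 190 mm) begins 47 mm behind the grasp point.
Start: joints at [-1.289, 0.434, 0.025, 1.573, -0.012, 1.134, -0.075], TCP at [0.235, 0.579, 0.246] pointing down, gripper open.
Joint ranges: [-2.62, 2.62], [-0.44, 2.09], [-1.27, 1.32], [0.08, 2.57], [-1.32, 4.46], [0.12, 2], [-2.74, 2.74]. Speed limits (rad/s): [2.22, 2.22, 3.01, 3.01, 3.14, 3.14, 3.14].

## Interface

Orientations are given as a rotation vector (axis times angle).
In Python, from cell import monitor, imaging, workorder, outline_of gives the robot as it stands.
- The arm moves only by the tool move_arm, never from a script. Its argument "series" is a list of rows, each a list of 6 numbers: the shift along the world's x, y, z in cm, then the turn, a rotation vector about the world's x, y, z in degrees. A call has 1 to 8 rows; each row shifts and turns the commanded pose from where the row before left it; what a row does not reach is not made up. A row lasts 1/10 s, in which the tool goes at most 50 mm and 8.59 degrees, less where a joint would pass 70% of its speed; a pose out of reach is approached as far as the arm can. A call with a gripper value outside its range is refused whole. "grip" is the opening, from 0 (shut) to 1 (fully open), set as the call begins (left out, the last holds). The fingers move at their own pace and stop on an object; "force" is the grip in N (left out, the last holds). Time passes only in rows, so rows that do not move let the fingers close. It gives the time, the measured TCP pose, the force and the opening at its end, in the units of the state.
- monitor.observe(): the state, without advancing time (a new reading comes with each control period).
- imaging.get_image(name): name is "side" or "top" or "wrist"; returns a dict with "color" (420x560x3 uint8, red, green, blue), "fx", "fy", "cx", "cy" (pixels), "dist_coeffs" ([k1, k2, p1, p2, k3] as OpenCV has them; the pictures are not rectified), "rvec" (rotation vector, rad) and "tvec" (3), from world to camera coordinates, as OpenCV has them; the wrist camera has in their place "mount" (4x4, takes a point from camera to tool coordinates, whose origin is the TCP and whose axes are the flange's). Camera axes: x right, y down, z forward; pixel columns grow to the right and rows downward; lengths in m; the calibration is good to about 2 mm. A picture is of the moment at which its call begins: read the wrist's pose just before it. There is no depth.
- workorder.sign_off(): hands the job in, once; it reports no verdict.
Trained networks look in the newest picture that a camera, given by its name, has taken for a name from the list of things; names that differ only in an ending like _2 or _b are one class to them, and where a whole thing is asked for, a point or a joint stands for the part that bears it (a point fixed in the world has none). Each returns a list of dicts, best first, with "p" (0 to 1); they miss things now and then, are a little off and sometimes report something else, mostly with a low value. They report only what shows in the picture. A call takes as long as a camera call. They do not tell look-alikes from the thing itself.
- outline_of(camera, thing): "mask" (420x560 bool, what is visible of it) and "rect" ([left, top, width, height] in pixels, round what is visible of it).
The state is a dict: "clock": time; "joints": joint angles; "dq": joint speeds; "joint_efforts": joint torques, N m; "position": TCP position; "ee_rot": TCP orientation; "force": force on the tool from outside, world axes, zero at the start; "ft_torque": the same for the moment, N m; "width": opening from 0.0 (shut) to 1.0 (fully open).
Only numpy, scipy, OpenCV 4.12 (cv2) and the standard library are available. Lean on these libraries where they do the work, as an engineer would, in place of code of your own. Each camera call takes 0.05 s, during which the arm holds its last target. There are 200 camera calls.

## Task

Load the large flanged tube into the bench clamp: set its foot on the open front of the clamp's base, slide it upright into the slot until it is fully home with the flange under the slotted aluminium plate, and let go. Then close the clamp by pushing the steel keeper bar all the way across the slot behind the tube. The tube is glass, so feel your way in gently and never force it against the clamp (a light push of a few newtons is enough), and leave the other things on the bench where they stand.

Things in the scene. Friction and masses are not known exactly. Their poses are not given: they have to be found in the camera images.
- tube: large flanged tube to be loaded, upright on the bench: glass barrel 24 mm in diameter, white flange foot 40 mm in diameter and 7 mm thick, green cap 28 mm in diameter over its top 18 mm; 88 mm tall, about 80 g. Origin at the centre of the underside of the flange, z up. The bare barrel is 7 to 70 mm above it; fingertips lower than 27 mm above it would hit the clamp's keeper or plate
- clamp: fixed bench clamp: flat dark steel base plate 16 mm thick (x -122 to +58 mm, y -60 to +116 mm), and on it the slotted aluminium head on a locked cross-slide: set along x anywhere from -14 to +14 mm, along y from -7 to +7 mm off its middle place. This offset is not measured. Origin on the bench, x the way the tube slides in (slot opens to -x, towards the robot), z up; turned up to 20 degrees
- seat (a point): middle place of a fully home tube on the base plate (16 mm up), axes as the clamp: the real one is off by the head's hidden offset, to be found by feel or sight. From the real one: slotted plate x -40 to +40 mm, 25 to 33 mm above the bench; slot 25.6 mm wide from x -30 to its rigid end, which stops the barrel's axis at x 0; bevelled mouth, 45.6 mm wide at x -40
- porch (a point): point on the open front of the base plate, 16 mm above the bench, 84 mm in front of seat: a place to set the tube's foot before sliding it in
- keeper (a joint): keeper bar's slide (m): 0 to 0.006 at start (open, left of the slot), 0.040 at its rigid end stop (closed across the slot). Moves to the clamp's -y, 1.5 N friction, stays put; a tube well short of home blocks it. From the home tube's axis: bar at x -22.5 to -14.5 mm, top 41 mm above the bench; its push post, 14 mm thick, 67 mm high, at x -18.5, y +82 mm (at 0) to +42 (closed)
- vial: bystander: plain capped glass vial, 24 mm in diameter, 78 mm tall, with no flange, loose on the bench; origin at the centre of its underside
- thin_tube: bystander: smaller flanged tube with a 16 mm barrel, 30 mm flange, 78 mm tall, loose on the bench; origin at the centre of its underside
- beaker: bystander: open glass beaker 66 mm in diameter, 75 mm tall; origin at the centre of its underside
- bottle: bystander: amber bottle 60 mm in diameter, 130 mm tall; origin at the centre of its underside
- spoon: bystander: steel scoop spoon lying on the bench, 170 mm long
- jar: bystander: white jar 56 mm in diameter, 60 mm tall
- spare_ring: bystander: black rubber stopper disc 60 mm in diameter, 12 mm thick
There are look-alikes about, which are no part of the job. What is shaped like the tube but yellow is not meant.

How it is judged:
By the outcome, as a careful person would: the job done as asked, in the order asked, and still so for the second after the job is handed in, with the robot touching nothing.
It also fails if it takes over 72 s, if anything falls off the work surface, if the arm or the gripper's body presses on something with over 40 N, if the wrist force passes 120 N, or if a joint passes its speed limit or range.

## Working session

There is one attempt and no reset: what is moved stays moved. The work goes in short steps, Python scripts to look and compute and a tool call to move; the robot and the scene stay as the last step left them, time stands still between calls to the robot, and variables do not carry over. Pictures are saved under pics/ and viewed, about 8 in all and at most 12, crops included, and the job is handed in when it is done.

Besides the shell and the picture viewer there is one more tool, called after "Request:" as name(argument=value, ...) on one line, values as JSON. move_arm: Moves the arm, as the interface text tells. Its arguments: {"type":"object","properties":{"series":{"type":"array"},"grip":{"type":"number"},"force":{"type":"number"}},"required":["series"]}

```bash
ls; mkdir -p pics; cat > h.py <<'E'
import numpy as np, cv2
from cell import monitor, imaging, workorder, outline_of
from scipy.spatial.transform import Rotation as R
def cam(im, st=None):
    K=np.array([[im['fx'],0,im['cx']],[0,im['fy'],im['cy']],[0,0,1.]]);d=np.array(im['dist_coeffs'],float)
    if 'mount' in im:
        T=np.eye(4);T[:3,:3]=R.from_rotvec(st['ee_rot']).as_matrix();T[:3,3]=st['position']
        C=np.linalg.inv(T@np.array(im['mount']));rv=cv2.Rodrigues(C[:3,:3])[0];tv=C[:3,3]
    else: rv=np.array(im['rvec'],float);tv=np.array(im['tvec'],float)
    return K,d,rv.reshape(3,1),tv.reshape(3,1)
def toz(c,uv,z):
    K,d,rv,tv=c;uv=np.array(uv,float).reshape(-1,1,2)
    n=cv2.undistortPoints(uv,K,d).reshape(-1,2);M=cv2.Rodrigues(rv)[0]
    r=np.c_[n,np.ones(len(n))]@M;o=(-M.T@tv).ravel()
    return o+r*((z-o[2])/r[:,2])[:,None]
def proj(c,P):
    K,d,rv,tv=c
    return cv2.projectPoints(np.array(P,float).reshape(-1,1,3),rv,tv,K,d)[0].reshape(-1,2)
def save(im,n): cv2.imwrite('pics/'+n,im[...,::-1])
E
python3 - <<'E'
from h import *
s=monitor.observe();print({k:np.round(v,3).tolist() for k,v in s.items()})
out=[]
for n in['top','side']:
    im=imaging.get_image(n);c=cam(im);out.append(im['color'])
    print(n,'campos',(-cv2.Rodrigues(c[2])[0].T@c[3]).ravel().round(3))
    for t in['tube','clamp','keeper','vial','thin_tube','beaker','bottle','jar','spoon','spare_ring']:
        for o in outline_of(n,t)[:4]:
            l,tp,w,h=o['rect'];print(t,round(o['p'],2),o['rect'],toz(c,[[l+w/2,tp+h/2]],0.0).round(3).tolist())
    save(im['color'],n+'0.png')
E
```

```text
pics
{'clock': 0.0, 'joints': [-1.289, 0.435, 0.025, 1.574, -0.012, 1.134, -0.075], 'dq': [0.001, 0.0, 0.0, -0.0, 0.0, -0.0, 0.0], 'joint_efforts': [0.002, -66.784, 0.986, -31.446, -0.06, 0.043, 0.0], 'position': [0.234, 0.579, 0.245], 'ee_rot': [-0.601, -3.083, 0.002], 'force': [-0.017, -0.572, -0.481], 'ft_torque': [0.041, -0.055, 0.004], 'width': 1.0}
top campos [0.365 0.013 1.125]
tube 0.82 [355.4, 209.8, 17.8, 16.4] [[0.583, -0.269, 0.0]]
tube 0.78 [352.8, 174.3, 17.2, 18.7] [[0.682, -0.263, 0.0]]
tube 0.74 [381.7, 201.8, 23.6, 23.7] [[0.598, -0.353, 0.0]]
tube 0.54 [409.3, 258.4, 26.4, 24.6] [[0.441, -0.431, 0.0]]
clamp 0.19 [196.3, 129.3, 22.2, 32.0] [[0.78, 0.176, 0.0]]
keeper 0.38 [248.5, 240.8, 29.9, 2.4] [[0.509, 0.008, 0.0]]
keeper 0.23 [237.8, 206.7, 70.1, 72.8] [[0.506, -0.017, 0.0]]
vial 0.62 [363.1, 260.4, 19.1, 10.0] [[0.453, -0.291, 0.0]]
thin_tube 0.49 [150.1, 245.7, 14.6, 8.7] [[0.478, 0.294, 0.0]]
thin_tube 0.32 [238.6, 203.3, 73.1, 79.0] [[0.507, -0.024, 0.0]]
beaker 0.72 [194.1, 129.2, 23.5, 33.5] [[0.778, 0.18, 0.0]]
bottle 0.75 [90.7, 180.7, 33.6, 27.3] [[0.6
[... 447 characters left out ...]
31.6] [[0.46, -0.223, 0.0]]
clamp 0.67 [234.5, 202.1, 78.5, 55.2] [[0.52, -0.001, 0.0]]
keeper 0.45 [264.0, 202.2, 12.4, 24.3] [[0.523, 0.085, 0.0]]
keeper 0.34 [234.8, 203.1, 79.3, 57.1] [[0.52, -0.011, 0.0]]
vial 0.57 [256.8, 264.2, 17.1, 31.5] [[0.464, -0.226, 0.0]]
thin_tube 0.55 [245.1, 160.4, 7.1, 26.8] [[0.491, 0.364, 0.0]]
thin_tube 0.5 [226.9, 202.5, 83.0, 50.9] [[0.506, 0.011, 0.0]]
beaker 0.86 [332.6, 168.3, 22.6, 30.4] [[0.792, 0.24, 0.0]]
bottle 0.73 [275.4, 128.4, 16.1, 39.2] [[0.644, 0.556, 0.0]]
jar 0.76 [257.4, 305.1, 21.7, 41.9] [[0.447, -0.391, -0.0]]
spoon 0.73 [353.0, 220.9, 16.1, 37.8] [[0.75, -0.093, 0.0]]
spare_ring 0.45 [204.9, 161.5, 16.5, 8.0] [[0.376, 0.449, 0.0]]
```

```bash
python3 - <<'E'
from h import *
a=cv2.imread('pics/top0.png')[120:300,230:440];b=cv2.imread('pics/side0.png')[195:320,225:371]
a=cv2.resize(a,None,fx=2.6,fy=2.6,interpolation=3);b=cv2.resize(b,None,fx=1.7,fy=1.7,interpolation=3)
W=800
a=cv2.resize(cv2.imread('pics/top0.png')[120:300,230:440],(400,343),interpolation=2)
b=cv2.resize(cv2.imread('pics/side0.png')[195:320,225:371],(400,343),interpolation=2)
cv2.imwrite('pics/c1.png',np.hstack([a,b]))
E
```

```text
(no output)
```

View pics/c1.png

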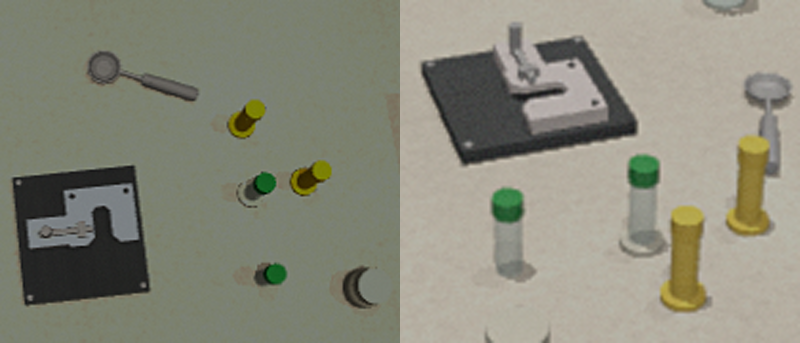

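Top crop: the green-capped flanged tube is at about (362,218), side (314,270). Look-alikes are two yellow flanged tubes at (361,183) and (393,213), plus the flangeless green-capped vial at (373,264). I choose the green-capped tube with the white flange.

```bash
python3 - <<'E'
from h import *
im=imaging.get_image('top');c=cam(im);g=im['color']
q=lambda L:[[230+x*.525,120+y*.525] for x,y in L]
print('corners z16',toz(c,q([(13,178),(134,167),(149,291),(27,304)]),.016).round(4).tolist())
m=(cv2.cvtColor(g,cv2.COLOR_RGB2GRAY)<60).astype(np.uint8);m[:,:225]=0;m[:,330:]=0
n,l,st,_=cv2.connectedComponentsWithStats(m);k=1+np.argmax(st[1:,4]);print(st[k])
cn=max(cv2.findContours((l==k).astype(np.uint8),0,2)[0],key=cv2.contourArea)
bx=cv2.boxPoints(cv2.minAreaRect(cn));print(bx,toz(c,bx,.016).round(4).tolist())
hsv=cv2.cvtColor(g,cv2.COLOR_RGB2HSV)
gm=cv2.inRange(hsv,(50,120,30),(80,255,255));n,l,st,ce=cv2.connectedComponentsWithStats(gm)
for i in range(1,n):
    if st[i,4]>20: print(st[i],ce[i].round(1),toz(c,[ce[i]],.086).round(4))
im=imaging.get_image('side');cs=cam(im)
for o in outline_of('side','tube')[:3]: print(o['rect'],toz(cs,[[o['rect'][0]+o['rect'][2]/2,o['rect'][1]+o['rect'][3]]],0.0))
s=monitor.observe();w=imaging.get_image('wrist');print(np.round(w['mount'],3),w['fx'])
E
```

```text
corners z16 [[0.582, 0.0825, 0.016], [0.6035, -0.0894, 0.016], [0.4278, -0.1127, 0.016], [0.4054, 0.056, 0.016]]
[ 225    0  105   58 5844]
[[225.   0.]
 [329.   0.]
 [329.  57.]
 [225.  57.]] [[1.2564, 0.151, 0.016], [1.2732, -0.1737, 0.016], [1.0678, -0.1709, 0.016], [1.0537, 0.1391, 0.016]]
[547  99  13  14 140] [553.4 105.6] [[ 0.9199 -0.8287  0.086 ]]
[  0 170   6  16  56] [  1.7 176.2] [[0.65   0.7131 0.086 ]]
[  1 177   9  14  26] [  6.1 185.3] [[0.6253 0.6962 0.086 ]]
[ 92 182  11  11  91] [ 97.1 187.1] [[0.6265 0.4436 0.086 ]]
[364 211  11  11  87] [368.9 215.5] [[ 0.5736 -0.26    0.086 ]]
[150 243   9   8  57] [154.  246.6] [[0.4775 0.2821 0.086 ]]
[369 259  11  10  86] [374.3 263.4] [[ 0.451 -0.272  0.086]]
[546 323   9   8  54] [550.4 326.6] [[ 0.292  -0.7479  0.086 ]]
[529 328   8   8  53] [532.5 331.4] [[ 0.2808 -0.694   0.086 ]]
[510 332   9   9  60] [514.  336.1] [[ 0.27  -0.64   0.086]]
[491 337   9   9  61] [494.9 341. ] [[ 0.2587 -0.5859  0.086 ]]
[552 345   7   8  48] [555.1 348.2] [[ 0.2358 -0.7594  0.086 ]]
[534 349   8   9  56] [537.4 353.2] [[ 0.2248 -0.7059  0.086 ]]
[496 359   9   9  58] [499.9 363.1] [[ 0.203  -0.5979  0.086 ]]
[307.6, 251.1, 13.0, 40.8] [[ 0.57263969 -0.29267963  0.        ]]
[344.4, 244.4, 14.4, 35.4] [[ 0.67459997 -0.26256479  0.        ]]
[319.1, 267.9, 17.5, 42.1] [[ 5.89576263e-01 -3.62226174e-01 -1.11022302e-16]]
[[ 0.001 -0.952 -0.307  0.083]
 [ 1.     0.001 -0.     0.001]
 [ 0.    -0.307  0.952 -0.139]
 [ 0.     0.     0.     1.   ]] 326.36826644613865
```

Request:
move_arm(series=[[1.66, -3.9, 0, 0, 0, 1.85], [1.66, -3.9, 0, 0, 0, 1.85], [1.66, -3.9, 0, 0, 0, 1.85], [1.66, -3.9, 0, 0, 0, 1.85], [1.66, -3.9, 0, 0, 0, 1.85], [1.66, -3.9, 0, 0, 0, 1.85], [1.66, -3.9, 0, 0, 0, 1.85], [1.66, -3.9, 0, 0, 0, 1.85]])

```text
clock: 2.1
position: [0.3679, 0.2657, 0.246]
ee_rot: [0.196, 3.135, 0.001]
force: [1.6, -0.2, -0.2]
width: 1.001
```

Request:
move_arm(series=[[1.66, -3.9, 0, 0, 0, 1.85], [1.66, -3.9, 0, 0, 0, 1.85], [1.66, -3.9, 0, 0, 0, 1.85], [1.66, -3.9, 0, 0, 0, 1.85], [1.66, -3.9, 0, 0, 0, 1.85], [1.66, -3.9, 0, 0, 0, 1.85], [1.66, -3.9, 0, 0, 0, 1.85], [1.66, -3.9, 0, 0, 0, 1.85]])

```text
clock: 2.9
position: [0.5008, -0.0463, 0.246]
ee_rot: [-0.209, 3.134, 0.0]
force: [1.2, -0.3, 0.8]
width: 0.999
```

```bash
python3 - <<'E'
from h import *
import pickle
s=monitor.observe();im=imaging.get_image('wrist');pickle.dump((s,im),open('w1.pkl','wb'))
print(s['position'],np.degrees(np.linalg.norm(s['ee_rot'])))
save(cv2.resize(im['color'],(800,600),interpolation=cv2.INTER_CUBIC),'w1.png')
E
```

```text
[ 0.5007653  -0.04631487  0.24602799] 179.95717484574766
```

View pics/w1.png

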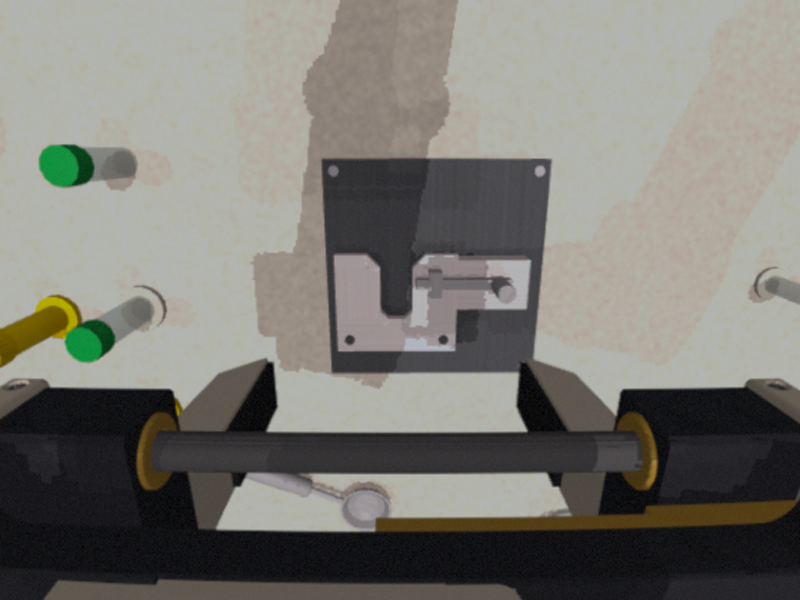

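The wrist view shows the base plate corners at (322,159), (551,159), (537,372), (331,372), and the plate's slot between x=380 and 411 with its end at y≈316. The keeper post is at (508,288), to the right, which is clamp +y.

```bash
python3 - <<'E'
from h import *
import pickle
s,im=pickle.load(open('w1.pkl','rb'));c=cam(im,s);g=im['color']
A=toz(c,.7*np.array([(322,159),(551,159),(537,372),(331,372)]),.016)
L=np.array([(-.122,-.06),(-.122,.116),(.058,.116),(.058,-.06)])
# rigid fit
def fit(L,A):
    a=A[:,:2];lc,ac=L.mean(0),a.mean(0);H=(L-lc).T@(a-ac);th=np.arctan2(H[0,1]-H[1,0],H[0,0]+H[1,1])
    M=np.array([[np.cos(th),-np.sin(th)],[np.sin(th),np.cos(th)]]);t=ac-M@lc
    print('yaw',np.degrees(th),'t',t.round(4),'res mm',((L@M.T+t-a)*1e3).round(1).tolist());return th,M,t
th,M,t=fit(L,A)
loc=lambda p,z:((toz(c,.7*np.array(p,float),z)[:,:2]-t)@M*1e3).round(1)
print('plate corners',loc([(335,254),(337,352),(455,352)],.033).tolist())
print('slot edges, end',loc([(380,290),(411,290),(396,316),(364,254),(427,254)],.033).tolist())
print('post',loc([(508,288)],.067))
cr=g[170:255,225:385];save(cv2.resize(cr,None,fx=5,fy=5,interpolation=cv2.INTER_CUBIC),'w1c.png')
hsv=cv2.cvtColor(g,cv2.COLOR_RGB2HSV);gm=cv2.inRange(hsv,(50,120,30),(80,255,255));n,l,st,ce=cv2.connectedComponentsWithStats(gm)
for i in range(1,n):
    if st[i,4]>80: print(st[i],toz(c,[ce[i]],.086).round(4))
E
```

```text
yaw 8.110484693311776 t [ 0.5435 -0.0358] res mm [[-0.1, -0.1], [-1.0, 1.1], [0.1, -3.0], [1.0, 2.0]]
plate corners [[-51.8, -51.0], [30.1, -53.2], [30.8, 43.8]]
slot edges, end [[-22.7, -16.9], [-22.6, 7.4], [-1.0, -4.5], [-51.6, -28.7], [-51.3, 19.7]]
post [[-33.6  75.4]]
[ 28 102  37  29 873] [[ 0.452  -0.2643  0.086 ]]
[ 46 224  34  29 723] [[ 0.5721 -0.2563  0.086 ]]
```

View pics/w1c.png

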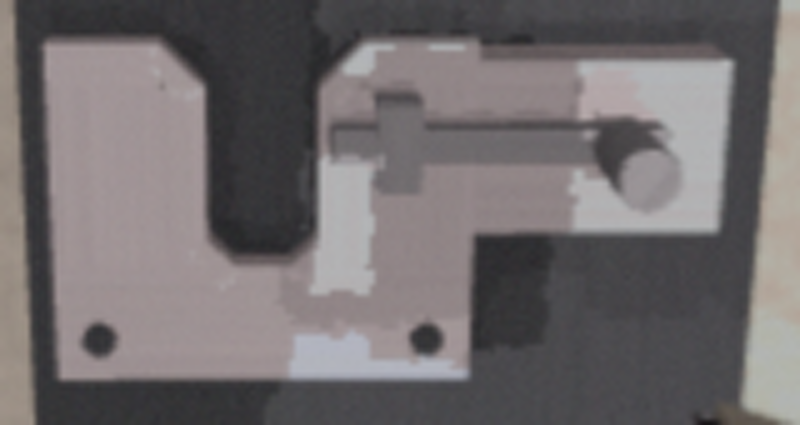

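The slot centre sits at about (263, ·) in the crop, and the post is at the far right, well clear. Next I go above the tube.

Request:
move_arm(series=[[1.2, -3.53, 0, 0, 0, 0], [1.2, -3.53, 0, 0, 0, 0], [1.2, -3.53, 0, 0, 0, 0], [1.2, -3.53, 0, 0, 0, 0], [1.2, -3.53, 0, 0, 0, 0], [1.2, -3.53, -1, 0, 0, 0], [0, 0, -3, 0, 0, 0], [0, 0, 0, 0, 0, 0]], grip=0.6, force=15)

```text
clock: 3.75
position: [0.5702, -0.2563, 0.2022]
ee_rot: [0.203, -3.129, -0.004]
force: [-0.9, 0.9, -0.1]
width: 0.601
```

```bash
python3 - <<'E'
from h import *
s=monitor.observe();im=imaging.get_image('wrist');c=cam(im,s);g=im['color'].copy()
print(s['position'],s['force'])
hsv=cv2.cvtColor(g,cv2.COLOR_RGB2HSV);gm=cv2.inRange(hsv,(50,120,30),(80,255,255));n,l,st,ce=cv2.connectedComponentsWithStats(gm)
for i in range(1,n):
    if st[i,4]>80: print(st[i],toz(c,[ce[i]],.086).round(4))
for o in outline_of('wrist','tube')[:3]:
    print(o['p'],o['rect'])
# project tube axis model at TCP xy
for z in(0,.07,.088): print(z,proj(c,[[.573,-.258,z]]))
save(cv2.resize(g,(640,480),interpolation=cv2.INTER_CUBIC),'w2.png')
E
```

```text
[ 0.57020585 -0.25634101  0.20215838] [-0.89351342  0.94393658 -0.11951311]
[ 254   40   35   40 1092] [[ 0.4553 -0.2753  0.086 ]]
[255 198  32  35 903] [[ 0.5733 -0.2609  0.086 ]]
0.76 [157.7, 183.1, 60.6, 58.2]
0.68 [253.3, 172.5, 36.2, 61.3]
0.65 [254.4, 263.9, 36.5, 71.2]
0 [[274.63418509 190.47380726]]
0.07 [[274.19446201 209.78547987]]
0.088 [[274.04607905 216.31401605]]
```

View pics/w2.png

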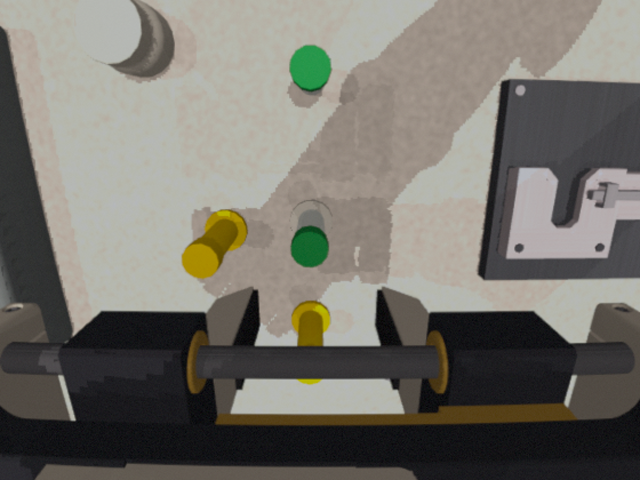

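The tube (green cap, white flange) is at (310,245), lined up between the fingers. Yellow ones are at (205,260) and (310,340), and the vial at (310,68). I descend partway and check tracking.

Request:
move_arm(series=[[0, -0.1, -3, 0, 0, 0], [0, 0, -3, 0, 0, 0], [0, 0, -3, 0, 0, 0], [0, 0, 0, 0, 0, 0], [0, 0, 0, 0, 0, 0]])

```text
clock: 4.35
position: [0.573, -0.2569, 0.1174]
ee_rot: [-0.208, 3.134, -0.0]
force: [-0.3, -0.2, 1.4]
width: 0.599
```

Request:
move_arm(series=[[0, -0.2, -2.3, 0, 0, 0], [0, 0, -2.3, 0, 0, 0], [0, 0, -2.3, 0, 0, 0], [0, 0, 0, 0, 0, 0], [0, 0, 0, 0, 0, 0]])

```text
clock: 4.85
position: [0.5734, -0.2598, 0.0488]
ee_rot: [-0.207, 3.133, -0.001]
force: [0.2, -0.4, 1.4]
width: 0.597
```

Request:
move_arm(series=[[0, 0, 0, 0, 0, 0], [0, 0, 0, 0, 0, 0], [0, 0, 0, 0, 0, 0], [0, 0, 0, 0, 0, 0], [0, 0, 0, 0, 0, 0], [0, 0, 0, 0, 0, 0], [0, 0, 0, 0, 0, 0]], grip=0.1, force=12)

```text
clock: 5.55
position: [0.5726, -0.2598, 0.0471]
ee_rot: [-0.206, 3.134, -0.001]
force: [-0.0, 0.8, 6.0]
width: 0.291
```

Request:
move_arm(series=[[0, 0, 0, 0, 0, 0], [0, 0, 0, 0, 0, 0], [0, 0, 0, 0, 0, 0]])

```text
clock: 5.85
position: [0.5726, -0.2599, 0.0471]
ee_rot: [-0.206, 3.134, -0.001]
force: [0.5, -0.5, 4.7]
width: 0.295
```

```bash
python3 - <<'E'
from h import *
s=monitor.observe();im=imaging.get_image('wrist');print(s['position'],s['force'],s['ft_torque'],s['width'])
save(cv2.resize(im['color'][150:360,180:380],None,fx=2.8,fy=2.8,interpolation=cv2.INTER_CUBIC),'w3.png')
E
```

```text
[ 0.57259765 -0.25985467  0.04713673] [ 0.45310503 -0.53330584  4.68247332] [-0.03199325 -0.03179348  0.05208477] 0.2947340934643442
```

View pics/w3.png

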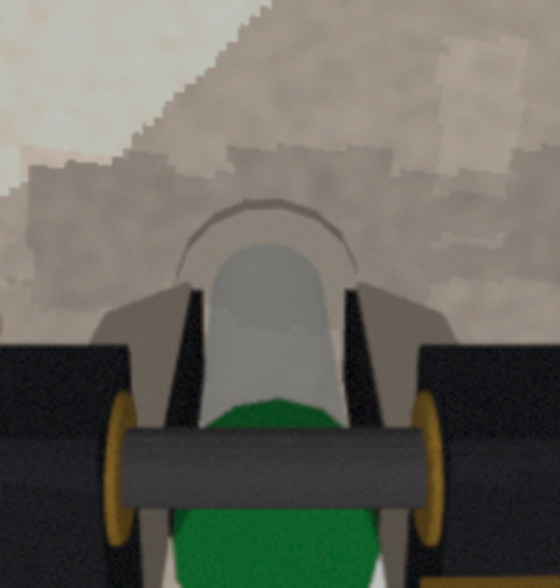

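The crop shows the finger tips spaced about 30 mm around the 24 mm barrel, and the width reads 27 mm. So the upper pads are pinching the cap's lower edge. I'll regrip squarely on the 28 mm cap, higher up, which also clears the clamp better.

Request:
move_arm(series=[[0, 0, 0, 0, 0, 0], [0, 0, 0, 0, 0, 0], [0, 0, 0, 0, 0, 0], [0, 0, 0.9, 0, 0, 0], [0, 0, 0.9, 0, 0, 0], [0, 0, 0, 0, 0, 0], [0, 0, 0, 0, 0, 0]], grip=0.45)

```text
clock: 6.6
position: [0.5726, -0.2596, 0.0654]
ee_rot: [-0.207, 3.134, -0.001]
force: [-0.1, -0.5, 0.0]
width: 0.45
```

Request:
move_arm(series=[[0, 0, 0, 0, 0, 0], [0, 0, 0, 0, 0, 0], [0, 0, 0, 0, 0, 0], [0, 0, 0, 0, 0, 0], [0, 0, 0, 0, 0, 0], [0, 0, 0, 0, 0, 0], [0, 0, 0, 0, 0, 0]], grip=0.1, force=15)

```text
clock: 7.3
position: [0.5722, -0.2595, 0.0646]
ee_rot: [0.207, -3.135, -0.0]
force: [-0.3, -0.6, -1.4]
width: 0.305
```

Request:
move_arm(series=[[0, 0, 1, 0, 0, 0], [0, 0, 3, 0, 0, 0], [0, 0, 3, 0, 0, 0], [0, 0, 2, 0, 0, 0], [0, 0, 0, 0, 0, 0]])

```text
clock: 7.8
position: [0.574, -0.2606, 0.1586]
ee_rot: [-0.206, 3.129, -0.004]
force: [0.1, -0.2, -1.5]
width: 0.299
```

Request:
move_arm(series=[[-1.92, 3.44, 0, 0, 0, 0], [-1.92, 3.44, 0, 0, 0, 0], [-1.92, 3.44, 0, 0, 0, 0], [-1.92, 3.44, 0, 0, 0, 0], [-1.92, 3.44, 0, 0, 0, 0], [-1.92, 3.44, 0, 0, 0, 0], [0, 0, 0, 0, 0, 0], [0, 0, 0, 0, 0, 0]])

```text
clock: 8.6
position: [0.4567, -0.0524, 0.1546]
ee_rot: [0.21, -3.134, -0.0]
force: [-0.0, -0.5, 0.0]
width: 0.299
```

Request:
move_arm(series=[[0, 0, -2, 0, 0, 0], [0, 0, -2, 0, 0, 0], [0, 0, -2, 0, 0, 0], [0, 0, 0, 0, 0, 0], [0, 0, 0, 0, 0, 0]])

```text
clock: 9.1
position: [0.4572, -0.0542, 0.0948]
ee_rot: [0.204, -3.134, 0.001]
force: [0.4, 0.5, -0.7]
width: 0.299
```

```bash
python3 - <<'E'
from h import *
import pickle
s=monitor.observe();im=imaging.get_image('wrist');c=cam(im,s);pickle.dump((s,im),open('w4.pkl','wb'));print(s['position'],s['ee_rot'],s['force'],s['width'])
save(cv2.resize(im['color'],(800,600),interpolation=cv2.INTER_CUBIC),'w4.png')
E
```

```text
[ 0.45720764 -0.05423561  0.0947536 ] [ 2.04074297e-01 -3.13412803e+00  9.08590306e-04] [ 0.3811315   0.47235499 -0.65651718] 0.2993451330193913
```

View pics/w4.png

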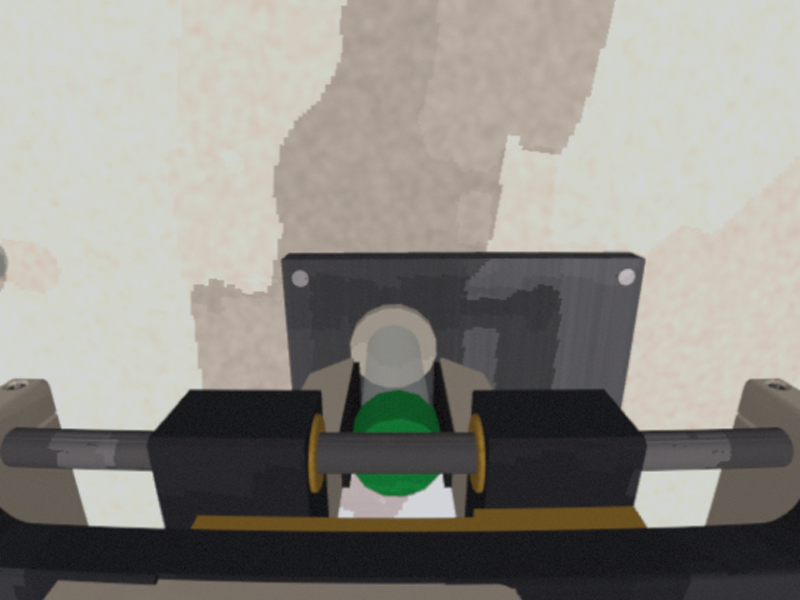

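The flange (394,346) hangs upright over the porch. The base's front edge (288,254)–(643,253) is level in the picture, so the gripper is square to the clamp. The slot itself is hidden behind the gripper.

```bash
python3 - <<'E'
from h import *
import pickle
th=np.radians(7.6);M=np.array([[np.cos(th),-np.sin(th)],[np.sin(th),np.cos(th)]])
s1,i1=pickle.load(open('w1.pkl','rb'));s4,i4=pickle.load(open('w4.pkl','rb'));c1=cam(i1,s1);c4=cam(i4,s4)
L=lambda c,p,z:(toz(c,.7*np.array(p,float),z)[:,:2]@M*1e3).round(1).tolist()
cr=lambda p:[((225+x/5)/.7,(170+y/5)/.7) for x,y in p]
print('slot L/R edges near, far', L(c1,cr([(207,100),(319,100),(210,220),(316,220)]),.033))
print('plate front edge/rear', L(c1,cr([(42,38),(165,38),(57,380),(470,380)]),.033),'slot end',L(c1,cr([(263,258)]),.033))
print('post',L(c1,cr([(650,180)]),.067),'post base',L(c1,cr([(615,130)]),.033))
print('w1 front corners',L(c1,[(322,159),(551,159)],.016),'w4',L(c4,[(286,258),(645,258)],.016))
print('flange w4',L(c4,[(394,346)],.037),'cap',L(c4,[(397,443)],.118),'TCP',(s4['position'][:2]@M*1e3).round(1), 'tcp1',(s1['position'][:2]@M*1e3).round(1))
for s in(s1,s4): 
    m=R.from_rotvec(s['ee_rot']).as_matrix();print('tool z',m[:,2].round(4),'yaw of y',np.degrees(np.arctan2(m[1,1],m[0,1]))-90)
E
```

```text
slot L/R edges near, far [[496.3, -123.9], [496.3, -99.0], [524.4, -123.4], [524.3, -99.4]]
plate front edge/rear [[482.4, -160.0], [482.4, -133.0], [564.0, -159.7], [563.9, -62.7]] slot end [[533.5, -111.4]]
post [[504.4, -32.5]] post base [[503.0, -32.7]]
w1 front corners [[412.6, -168.3], [411.8, 6.3]] w4 [[411.4, -166.4], [411.4, 6.3]]
flange w4 [[447.9, -114.9]] cap [[443.7, -113.6]] TCP [ 446.  -114.2] tcp1 [ 490.2 -112.1]
tool z [ 7.e-04  2.e-04 -1.e+00] yaw of y 7.641944665222681
tool z [-8.e-04 -6.e-04 -1.e+00] yaw of y 7.450961404245518
```

Request:
move_arm(series=[[-0.04, 0.3, -0.5, 0, 0, 0], [0, 0, -0.5, 0, 0, 0], [0, 0, 0, 0, 0, 0], [0, 0, 0, 0, 0, 0]])

```text
clock: 9.55
position: [0.4567, -0.0501, 0.0848]
ee_rot: [-0.207, 3.135, 0.0]
force: [0.1, 0.3, -1.2]
width: 0.301
```

Request:
move_arm(series=[[0, 0, -0.1, 0, 0, 0], [0, 0, -0.1, 0, 0, 0], [0, 0, 0, 0, 0, 0], [0, 0, 0, 0, 0, 0]])

```text
clock: 9.95
position: [0.4567, -0.0501, 0.0828]
ee_rot: [-0.207, 3.135, 0.0]
force: [-0.2, -0.3, -0.5]
width: 0.301
```

Request:
move_arm(series=[[0, 0, -0.1, 0, 0, 0], [0, 0, 0, 0, 0, 0], [0, 0, 0, 0, 0, 0]])

```text
clock: 10.25
position: [0.4566, -0.0501, 0.0817]
ee_rot: [0.207, -3.135, -0.0]
force: [0.2, 0.4, -1.4]
width: 0.3
```

Request:
move_arm(series=[[0, 0, -0.1, 0, 0, 0], [0, 0, 0, 0, 0, 0], [0, 0, 0, 0, 0, 0]])

```text
clock: 10.55
position: [0.4566, -0.0501, 0.0807]
ee_rot: [0.207, -3.135, -0.0]
force: [1.3, 1.3, -0.8]
width: 0.299
```

Request:
move_arm(series=[[0, 0, -0.05, 0, 0, 0], [0, 0, 0, 0, 0, 0], [0, 0, 0, 0, 0, 0]])

```text
clock: 10.85
position: [0.4568, -0.0502, 0.0803]
ee_rot: [-0.207, 3.135, -0.0]
force: [0.5, -0.3, 1.3]
width: 0.299
```

Request:
move_arm(series=[[0, 0, -0.05, 0, 0, 0], [0, 0, 0, 0, 0, 0], [0, 0, 0, 0, 0, 0]])

```text
clock: 11.15
position: [0.4572, -0.0503, 0.0802]
ee_rot: [-0.206, 3.134, -0.0]
force: [-0.8, -2.0, 7.1]
width: 0.298
```

Request:
move_arm(series=[[0.01, -0.1, 0.08, 0, 0, 0], [0.5, 0.066, 0, 0, 0, 0], [0.5, 0.066, 0, 0, 0, 0], [0.5, 0.066, 0, 0, 0, 0], [0.5, 0.066, 0, 0, 0, 0], [0.3, 0.04, 0, 0, 0, 0], [0, 0, 0, 0, 0, 0], [0, 0, 0, 0, 0, 0]])

```text
clock: 11.95
position: [0.4796, -0.0481, 0.0804]
ee_rot: [0.207, -3.134, 0.0]
force: [1.0, -0.8, -0.7]
width: 0.3
```

Request:
move_arm(series=[[0.2, 0.026, 0, 0, 0, 0], [0.2, 0.026, 0, 0, 0, 0], [0.2, 0.027, 0, 0, 0, 0], [0, 0, 0, 0, 0, 0], [0, 0, 0, 0, 0, 0]])

```text
clock: 12.45
position: [0.4857, -0.0473, 0.0805]
ee_rot: [0.207, -3.135, -0.0]
force: [0.7, 0.3, -1.5]
width: 0.301
```

Request:
move_arm(series=[[0.15, 0.02, 0, 0, 0, 0], [0.15, 0.02, 0, 0, 0, 0], [0.15, 0.02, 0, 0, 0, 0], [0, 0, 0, 0, 0, 0]])

```text
clock: 12.85
position: [0.4905, -0.0466, 0.0806]
ee_rot: [-0.207, 3.135, 0.0]
force: [-0.1, -0.7, -1.0]
width: 0.303
```

Request:
move_arm(series=[[0.1, 0.013, 0, 0, 0, 0], [0.1, 0.013, 0, 0, 0, 0], [0.1, 0.013, 0, 0, 0, 0], [0, 0, 0, 0, 0, 0]])

```text
clock: 13.25
position: [0.4934, -0.0462, 0.0806]
ee_rot: [-0.207, 3.135, 0.0]
force: [-0.2, -0.1, -0.2]
width: 0.302
```

Request:
move_arm(series=[[0.1, 0.013, 0, 0, 0, 0], [0.1, 0.013, 0, 0, 0, 0], [0.1, 0.013, 0, 0, 0, 0], [0, 0, 0, 0, 0, 0]])

```text
clock: 13.65
position: [0.4964, -0.0459, 0.0805]
ee_rot: [-0.207, 3.135, 0.0]
force: [0.1, 0.1, -0.8]
width: 0.298
```

Request:
move_arm(series=[[0.1, 0.013, 0, 0, 0, 0], [0.1, 0.013, 0, 0, 0, 0], [0, 0, 0, 0, 0, 0]])

```text
clock: 13.95
position: [0.4984, -0.0456, 0.0806]
ee_rot: [-0.207, 3.135, 0.0]
force: [0.4, 0.1, -0.8]
width: 0.299
```

Request:
move_arm(series=[[0.1, 0.013, 0, 0, 0, 0], [0.1, 0.013, 0, 0, 0, 0], [0, 0, 0, 0, 0, 0]])

```text
clock: 14.25
position: [0.5004, -0.0453, 0.0806]
ee_rot: [-0.207, 3.135, 0.0]
force: [0.2, 0.5, -1.4]
width: 0.301
```

Request:
move_arm(series=[[0.1, 0.013, 0, 0, 0, 0], [0.1, 0.013, 0, 0, 0, 0], [0, 0, 0, 0, 0, 0]])

```text
clock: 14.55
position: [0.5024, -0.0451, 0.0806]
ee_rot: [-0.207, 3.135, -0.0]
force: [-0.0, -0.6, -0.3]
width: 0.298
```

Request:
move_arm(series=[[0.1, 0.013, 0, 0, 0, 0], [0.1, 0.013, 0, 0, 0, 0], [0, 0, 0, 0, 0, 0]])

```text
clock: 14.85
position: [0.5044, -0.0448, 0.0806]
ee_rot: [-0.207, 3.135, 0.0]
force: [0.6, -0.5, -0.5]
width: 0.301
```

Request:
move_arm(series=[[0.1, 0.013, 0, 0, 0, 0], [0.1, 0.013, 0, 0, 0, 0], [0.1, 0.013, 0, 0, 0, 0], [0.1, 0.013, 0, 0, 0, 0], [0, 0, 0, 0, 0, 0]])

```text
clock: 15.35
position: [0.5084, -0.0443, 0.0806]
ee_rot: [-0.207, 3.135, 0.0]
force: [-0.5, -0.1, -0.9]
width: 0.305
```

Request:
move_arm(series=[[0.1, 0.013, 0, 0, 0, 0], [0.1, 0.013, 0, 0, 0, 0], [0.1, 0.013, 0, 0, 0, 0], [0.1, 0.013, 0, 0, 0, 0], [0, 0, 0, 0, 0, 0]])

```text
clock: 15.85
position: [0.5124, -0.0438, 0.0805]
ee_rot: [-0.207, 3.135, 0.0]
force: [-0.2, 0.3, -0.3]
width: 0.3
```

Request:
move_arm(series=[[0.1, 0.013, 0, 0, 0, 0], [0.1, 0.013, 0, 0, 0, 0], [0.1, 0.013, 0, 0, 0, 0], [0.1, 0.013, 0, 0, 0, 0], [0, 0, 0, 0, 0, 0]])

```text
clock: 16.35
position: [0.5164, -0.0432, 0.0805]
ee_rot: [-0.207, 3.135, 0.0]
force: [0.2, 0.7, -0.9]
width: 0.3
```

Request:
move_arm(series=[[0.1, 0.013, 0, 0, 0, 0], [0.1, 0.013, 0, 0, 0, 0], [0.1, 0.013, 0, 0, 0, 0], [0.1, 0.013, 0, 0, 0, 0], [0, 0, 0, 0, 0, 0]])

```text
clock: 16.85
position: [0.5204, -0.0427, 0.0806]
ee_rot: [-0.207, 3.135, 0.0]
force: [-0.3, 0.1, -1.0]
width: 0.298
```

Request:
move_arm(series=[[0.1, 0.013, 0, 0, 0, 0], [0.1, 0.013, 0, 0, 0, 0], [0.1, 0.013, 0, 0, 0, 0], [0.1, 0.013, 0, 0, 0, 0], [0, 0, 0, 0, 0, 0]])

```text
clock: 17.35
position: [0.5244, -0.0422, 0.0805]
ee_rot: [-0.207, 3.135, 0.0]
force: [-0.5, -0.3, -0.9]
width: 0.299
```

Request:
move_arm(series=[[0.1, 0.013, 0, 0, 0, 0], [0.1, 0.013, 0, 0, 0, 0], [0, 0, 0, 0, 0, 0]])

```text
clock: 17.65
position: [0.5264, -0.042, 0.0806]
ee_rot: [-0.207, 3.135, 0.0]
force: [-0.3, -0.2, -1.4]
width: 0.293
```

Request:
move_arm(series=[[0.1, 0.013, 0, 0, 0, 0], [0.1, 0.013, 0, 0, 0, 0], [0, 0, 0, 0, 0, 0]])

```text
clock: 17.95
position: [0.5284, -0.0417, 0.0806]
ee_rot: [-0.207, 3.135, 0.0]
force: [-0.6, 0.6, 0.6]
width: 0.303
```

Request:
move_arm(series=[[0.05, 0.007, 0, 0, 0, 0], [0.05, 0.007, 0, 0, 0, 0], [0, 0, 0, 0, 0, 0]])

```text
clock: 18.25
position: [0.5293, -0.0416, 0.0805]
ee_rot: [-0.207, 3.135, 0.0]
force: [0.0, 0.3, -1.0]
width: 0.3
```

Request:
move_arm(series=[[0.05, 0.007, 0, 0, 0, 0], [0.05, 0.007, 0, 0, 0, 0], [0, 0, 0, 0, 0, 0]])

```text
clock: 18.55
position: [0.5303, -0.0414, 0.0805]
ee_rot: [-0.207, 3.135, 0.0]
force: [0.2, 0.1, -0.1]
width: 0.302
```

Request:
move_arm(series=[[0.05, 0.007, 0, 0, 0, 0], [0.05, 0.007, 0, 0, 0, 0], [0, 0, 0, 0, 0, 0]])

```text
clock: 18.85
position: [0.5311, -0.0413, 0.0805]
ee_rot: [0.207, -3.134, -0.0]
force: [-1.0, -0.4, 0.2]
width: 0.302
```

Request:
move_arm(series=[[0.05, 0.007, 0, 0, 0, 0], [0.05, 0.007, 0, 0, 0, 0], [0, 0, 0, 0, 0, 0]])

```text
clock: 19.15
position: [0.5321, -0.0412, 0.0806]
ee_rot: [0.207, -3.135, -0.0]
force: [-2.0, -0.9, 1.6]
width: 0.299
```

Request:
move_arm(series=[[0.05, 0.007, 0, 0, 0, 0], [0, 0, 0, 0, 0, 0]])

```text
clock: 19.35
position: [0.5328, -0.0412, 0.0806]
ee_rot: [-0.207, 3.135, -0.0]
force: [-2.5, -0.1, 2.4]
width: 0.299
```

Request:
move_arm(series=[[0.05, 0.007, 0, 0, 0, 0], [0, 0, 0, 0, 0, 0]])

```text
clock: 19.55
position: [0.5333, -0.0411, 0.0807]
ee_rot: [-0.207, 3.135, -0.0]
force: [-3.4, -0.6, 4.3]
width: 0.298
```

Request:
move_arm(series=[[-0.06, -0.008, -0.02, 0, 0, 0], [-0.04, -0.005, -0.02, 0, 0, 0], [0, 0, 0, 0, 0, 0]])

```text
clock: 19.85
position: [0.5327, -0.0413, 0.0805]
ee_rot: [-0.207, 3.134, -0.0]
force: [-3.1, -1.2, 5.1]
width: 0.3
```

Request:
move_arm(series=[[0, 0, 0, 0, 0, 0], [0, 0, 0, 0, 0, 0], [0, 0, 0, 0, 0, 0], [0, 0, 0, 0, 0, 0]], grip=0.5)

```text
clock: 20.25
position: [0.5323, -0.041, 0.08]
ee_rot: [-0.207, 3.135, 0.0]
force: [0.1, 0.4, 0.0]
width: 0.495
```

```bash
python3 - <<'E'
from h import *
s=monitor.observe();im=imaging.get_image('wrist');print(s['position'],s['force'],s['width'])
a=cv2.resize(im['color'][190:370,180:400],None,fx=2,fy=2,interpolation=cv2.INTER_CUBIC)
im=imaging.get_image('side');b=cv2.resize(im['color'][170:260,225:325],(400,360),interpolation=cv2.INTER_CUBIC)
save(np.hstack([a[:,:400],b]),'w5.png')
E
```

```text
[ 0.53232774 -0.04102995  0.08004734] [0.14001058 0.42057706 0.04671745] 0.49533209174214443
```

View pics/w5.png

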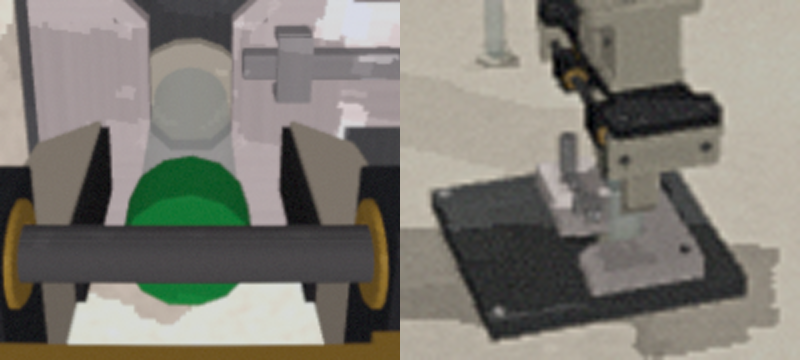

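The tube stands upright, centred in the slot with its flange under the plate, seen at (190,100) in the left crop. It was released under light contact with the slot end. Next is the keeper: raise, cross over to the post's +y side, and shut the fingers.

Request:
move_arm(series=[[0, 0, 1, 0, 0, 0], [0, 0, 3, 0, 0, 0], [0, 0, 3, 0, 0, 0], [0, 0, 2, 0, 0, 0], [0, 0, 0, 0, 0, 0]])

```text
clock: 20.85
position: [0.5341, -0.0414, 0.1736]
ee_rot: [-0.206, 3.129, 0.0]
force: [-0.1, -0.8, -0.2]
width: 0.499
```

Request:
move_arm(series=[[-1.11, 3.72, 0, 0, 0, 0], [-1.11, 3.72, 0, 0, 0, 0], [-1.11, 3.73, 0, 0, 0, 0], [0, 0, 0, 0, 0, 0], [0, 0, 0, 0, 0, 0], [0, 0, 0, 0, 0, 0], [0, 0, 0, 0, 0, 0]], grip=0)

```text
clock: 21.55
position: [0.4992, 0.0691, 0.1701]
ee_rot: [-0.203, 3.135, -0.001]
force: [-0.0, -0.5, 0.9]
width: 0.002
```

```bash
python3 - <<'E'
from h import *
s=monitor.observe();im=imaging.get_image('wrist');print(s['position'],s['force'],s['width'])
c=cam(im,s)
th=np.radians(7.6);M=np.array([[np.cos(th),-np.sin(th)],[np.sin(th),np.cos(th)]])
g=im['color'].copy()
def P(u,v,z): return list(M@np.array([u,v])*1e-3)+[z]
for p in [P(504,-32.5,.067),P(504,-25.5,.067),P(504,4-19,.06),P(522.3,-111.2,.104)]:
    x=proj(c,[p])[0];print(x);cv2.circle(g,tuple(int(t) for t in x),2,(255,0,0),-1)
save(cv2.resize(g[100:380,40:400],None,fx=1.9,fy=1.9,interpolation=cv2.INTER_CUBIC),'w6.png')
E
```

```text
[0.49919162 0.06912526 0.17009105] [-0.00200181 -0.46972727  0.87052957] 0.002296871608493874
[232.25695105 217.10736956]
[241.17605074 217.09344641]
[255.15655273 214.25448123]
[115.10608921 258.90148122]
```

View pics/w6.png

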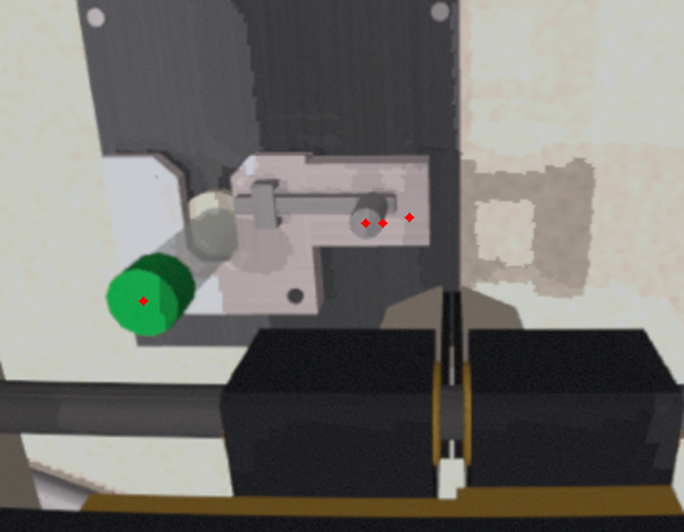

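The post top is at (366,223), where predicted. The tube stands with its cap at (150,297), also as predicted. I descend beside the post.

Request:
move_arm(series=[[0, 0.15, -3, 0, 0, 0], [0, 0, -3, 0, 0, 0], [0, 0, -3, 0, 0, 0], [0, 0, -1.4, 0, 0, 0], [0, 0, 0, 0, 0, 0], [0, 0, 0, 0, 0, 0]])

```text
clock: 22.2
position: [0.4993, 0.0713, 0.0664]
ee_rot: [0.205, -3.135, 0.0]
force: [-0.3, -0.4, 0.6]
width: 0.003
```

Request:
move_arm(series=[[0.04, -0.3, 0, 0, 0, 0], [0.04, -0.3, 0, 0, 0, 0], [0.04, -0.3, 0, 0, 0, 0], [0.04, -0.3, 0, 0, 0, 0], [0, 0, 0, 0, 0, 0]])

```text
clock: 22.7
position: [0.5007, 0.0595, 0.0664]
ee_rot: [-0.206, 3.134, -0.0]
force: [-0.8, -1.1, -0.0]
width: 0.003
```

Request:
move_arm(series=[[0.04, -0.3, 0, 0, 0, 0], [0.04, -0.3, 0, 0, 0, 0], [0.04, -0.3, 0, 0, 0, 0], [0.04, -0.3, 0, 0, 0, 0], [0, 0, 0, 0, 0, 0]])

```text
clock: 23.2
position: [0.5023, 0.0475, 0.0662]
ee_rot: [-0.206, 3.135, -0.0]
force: [-0.4, 0.7, 0.4]
width: 0.005
```

Request:
move_arm(series=[[0.04, -0.3, 0, 0, 0, 0], [0.04, -0.3, 0, 0, 0, 0], [0.04, -0.3, 0, 0, 0, 0], [0, 0, 0, 0, 0, 0]])

```text
clock: 23.6
position: [0.5035, 0.0384, 0.0662]
ee_rot: [-0.206, 3.135, -0.0]
force: [-0.0, -0.6, 0.8]
width: 0.005
```

Request:
move_arm(series=[[0.04, -0.3, 0, 0, 0, 0], [0.04, -0.3, 0, 0, 0, 0], [0.04, -0.3, 0, 0, 0, 0]])

```text
clock: 23.9
position: [0.5046, 0.0298, 0.0661]
ee_rot: [-0.207, 3.135, 0.0]
force: [0.8, 2.4, -0.5]
width: 0.006
```

Request:
move_arm(series=[[0.02, -0.15, 0, 0, 0, 0], [0.02, -0.15, 0, 0, 0, 0], [0, 0, 0, 0, 0, 0]])

```text
clock: 24.2
position: [0.505, 0.0267, 0.0661]
ee_rot: [-0.206, 3.135, -0.0]
force: [0.7, 0.4, 1.0]
width: 0.005
```

```bash
python3 - <<'E'
from h import *
s=monitor.observe();im=imaging.get_image('wrist');print(s['position'],s['force'],s['width'])
g=im['color'];save(cv2.resize(g[180:360,100:380],None,fx=2.5,fy=2.5,interpolation=cv2.INTER_CUBIC),'w7.png')
E
```

```text
[0.50497357 0.02673417 0.06614731] [0.69431067 0.41747435 0.97684754] 0.004600686361590156
```

View pics/w7.png

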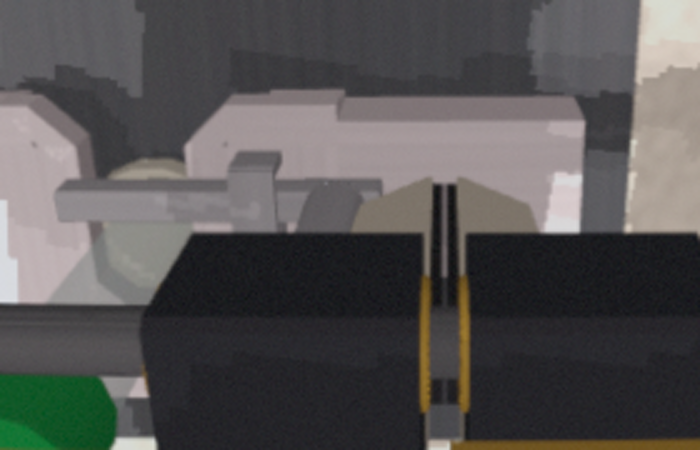

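The keeper bar now crosses the slot behind the tube (bar 58–380, y≈200), and the finger is on the post at (355,220). I keep going in small steps to the end stop.

Request:
move_arm(series=[[0.013, -0.1, 0, 0, 0, 0], [0.013, -0.1, 0, 0, 0, 0], [0.013, -0.1, 0, 0, 0, 0]])

```text
clock: 24.55
position: [0.5053, 0.0241, 0.0661]
ee_rot: [0.207, -3.135, -0.0]
force: [0.4, 1.6, 0.6]
width: 0.005
```

Request:
move_arm(series=[[0.007, -0.05, 0, 0, 0, 0], [0.007, -0.05, 0, 0, 0, 0]])

```text
clock: 24.75
position: [0.5055, 0.0231, 0.0661]
ee_rot: [0.207, -3.135, -0.0]
force: [0.5, 1.2, 0.4]
width: 0.007
```

Request:
move_arm(series=[[0.007, -0.05, 0, 0, 0, 0], [0.007, -0.05, 0, 0, 0, 0]])

```text
clock: 24.95
position: [0.5056, 0.022, 0.0661]
ee_rot: [0.207, -3.135, -0.0]
force: [-0.2, 1.3, -0.2]
width: 0.003
```

Request:
move_arm(series=[[0.007, -0.05, 0, 0, 0, 0], [0.007, -0.05, 0, 0, 0, 0]])

```text
clock: 25.15
position: [0.5057, 0.021, 0.0661]
ee_rot: [0.207, -3.135, -0.0]
force: [-0.2, 1.3, -0.1]
width: 0.004
```

Request:
move_arm(series=[[0.007, -0.05, 0, 0, 0, 0], [0.007, -0.05, 0, 0, 0, 0]])

```text
clock: 25.35
position: [0.5058, 0.0204, 0.0661]
ee_rot: [0.207, -3.135, -0.001]
force: [-0.5, 4.1, 0.9]
width: 0.005
```

Request:
move_arm(series=[[0.007, -0.05, 0, 0, 0, 0], [0.007, -0.05, 0, 0, 0, 0]])

```text
clock: 25.55
position: [0.5058, 0.0202, 0.0661]
ee_rot: [0.208, -3.134, -0.002]
force: [-1.3, 8.1, 1.3]
width: 0.001
```

Request:
move_arm(series=[[0.007, -0.05, 0, 0, 0, 0], [0.007, -0.05, 0, 0, 0, 0]])

```text
clock: 25.75
position: [0.5059, 0.0201, 0.0661]
ee_rot: [0.21, -3.134, -0.003]
force: [-1.2, 11.1, 2.1]
width: 0.005
```

Request:
move_arm(series=[[0.007, -0.05, 0, 0, 0, 0], [0.007, -0.05, 0, 0, 0, 0]])

```text
clock: 25.95
position: [0.5059, 0.02, 0.0662]
ee_rot: [0.211, -3.134, -0.005]
force: [-2.1, 13.7, 3.3]
width: 0.007
```

It's firmly stopped at the end. I back off, rise, and check.

Request:
move_arm(series=[[-0.05, 0.4, 0, 0, 0, 0], [-0.2, 1.5, 0, 0, 0, 0], [0, 0, 3, 0, 0, 0], [0, 0, 4, 0, 0, 0], [0, 0, 4, 0, 0, 0], [-1.5, 0, 2, 0, 0, 0], [-1.5, -3, 0, 0, 0, 0], [0, 0, 0, 0, 0, 0]])

```text
clock: 26.75
position: [0.4722, 0.0021, 0.1969]
ee_rot: [-0.2, 3.135, -0.002]
force: [-0.0, -0.2, -0.3]
width: 0.003
```

```bash
python3 - <<'E'
from h import *
s=monitor.observe();im=imaging.get_image('wrist');print(s['position'],s['force'],s['width'])
c=cam(im,s);th=np.radians(7.6);M=np.array([[np.cos(th),-np.sin(th)],[np.sin(th),np.cos(th)]])
P=lambda u,v,z:list(M@np.array([u,v])*1e-3)+[z]
g=im['color'].copy()
for p in [P(504,-111.3+42,.067),P(522.3,-111.3,.104)]:
    cv2.circle(g,tuple(int(t) for t in proj(c,[p])[0]),1,(255,0,0),-1)
a=cv2.resize(g[130:310,110:330],(500,409),interpolation=cv2.INTER_CUBIC)
b=cv2.resize(imaging.get_image('side')['color'][185:275,225:291],(300,409),interpolation=cv2.INTER_CUBIC)
save(np.hstack([a,b]),'w8.png')
E
```

```text
[0.47224558 0.00214152 0.19686517] [-0.00879731 -0.1674247  -0.31340383] 0.0031078227744411172
```

View pics/w8.png

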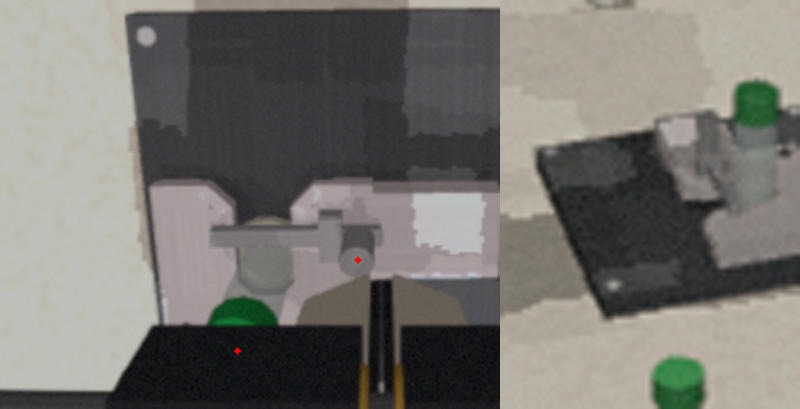

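The bar lies across the slot behind the tube, from (212,235) to (380,235). The post at (355,262) is at its predicted closed spot (red dot at (358,260)). The tube is upright, and the gripper is touching nothing.

```bash
python3 -c "
from h import *
print(workorder.sign_off())"
```

```text
the job is handed in; nothing more can be done
None
```

The large flanged tube is loaded in the clamp, the keeper is closed behind it, and I handed the job in at about 27 s of the 72 s allowed.

- **Tube:** I set its foot on the front of the base and slid it in with almost no sideways force. It met the slot's end with about 3 N along the slide. The foot also pressed down with about 5 N, and briefly about 7 N when I first set it down. I let go while it was still lightly touching the end. The released tube stood upright and centred, with its flange under the plate, at the home position I had estimated.
- **Keeper:** I pushed the post with closed fingers until it stopped hard, at about 14 N. The last picture shows the bar across the slot behind the tube and the post within about 1–2 mm of its predicted closed position. The arm was clear, with forces near zero.

**What disagreed:**
- My first grip pinched the lower edge of the cap instead of the barrel, so I gripped again squarely on the cap.
- The keeper stopped about 3.5 mm further than I had calculated from the finger size, though the picture agreed with it being closed.
- I didn't compare the other items with their starting places at the end; no unexpected contact showed in the forces.

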